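# Put the hose nozzle away in the push-latch drawer

## Robot

A 6-joint arm with a two-finger parallel gripper is mounted at the origin on the work surface. World frame = base frame: x ahead of the robot, y to its left, z up, the work surface at z = 0. Lengths are in m, angles in degrees, forces in N, time in s.
With the tool pointing down it reaches from about 0.35 to 0.775 m from the base axis. Payload 5.5 kg.
Tool frame: the origin (TCP) lies midway between the tips of the shut fingers; the grasp point (between the pads) lies 19 mm behind it (ctrl.pinch_z is the distance from the TCP to the grasp point, in m); z points along the fingers, y is the line along which they close (so a half turn about z gives the same grasp; the last joint's range is limited). The gripper opens to 85 mm and grips with 20 to 120 N. Pads are 22 mm wide; open, the fingers measure 114 mm over their backs; the gripper's body (76 mm by 85 mm) begins 54 mm behind the grasp point. The pads swing forward as they close: fully open they stand 13 mm farther back than shut.
Start: joints at [66.715, 17.945, 2.641, 74.691, 0, 82.002], TCP at [0.152, 0.555, 0.231] pointing down, gripper open.
Joint ranges: [-158.12, 158.12], [-49.38, 96.58], [-58.88, 72.47], [-126.05, 133.96], [-84.25, 85.87], [-180, 180]. Speed limits (degrees/s): [147.25, 147.25, 180, 180, 180, 180].

## Interface

Orientations are given as [roll, pitch, yaw] about the fixed x, y, z axes, in that order (R = Rz(yaw) Ry(pitch) Rx(roll)).
In Python, from workcell import ctrl gives the robot as it stands. The module is installed in compiled form; this text tells all that it offers.
- The arm moves only by the tool step_arm, never from a script. Its argument "series" is a list of rows, each an object with "hand": the opening in per cent of the stroke, from 0 (shut) to 100 (fully open); "travel": the shift along the world's x, y, z in m, a list of three; "delta_rot": the turn, a rotation vector about the world's x, y, z in degrees, a list of three. In form: [{"hand": hand, "travel": [x, y, z], "delta_rot": [ax, ay, az]}, ...]. A call has 1 to 10 rows; each row shifts and turns the commanded pose from where the row before left it; what a row does not reach is not made up. A row lasts 1/12 s, in which the tool goes at most 41.7 mm and 7.16 degrees, less where a joint would pass 70% of its speed; a pose out of reach is approached as far as the arm can. A call is refused whole if a number of a shift passes 0.0417 or a number of a turn 7.16, either way. A call with a gripper value outside its range is refused whole. The fingers move at their own pace and stop on an object; the grip force is fixed at half the most. Time passes only in rows, so rows that do not move let the fingers close. It gives the time, the measured TCP pose, the force, the opening and the grip force at its end, in the units of the state.
- ctrl.read_state(): the state, without advancing time (a new reading comes with each control period).
- ctrl.grab_frame(name): name is "side" or "top" or "wrist"; returns the picture (420x560x3 uint8, red, green, blue); there is no depth.
- ctrl.get_calibration(name): a dict with "mtx" (3x3 intrinsics, pixels), "R" (3x3) and "t" (3): a world point X has camera coordinates R X + t; the wrist camera has in their place "tool_from_camera" (4x4, takes a point from camera to tool coordinates, whose origin is the TCP and whose axes are the flange's). Camera axes: x right, y down, z forward; pixel columns grow to the right and rows downward; lengths in m; the calibration is good to about 2 mm. A picture is of the moment at which its call begins: read the wrist's pose just before it. get_calibration takes no time and is no camera call.
- ctrl.hand_in(): hands the job in; it is judged then, once.
The state is a dict: "time_s": time; "qpos": joint angles; "joint_vel": joint speeds; "joint_torque": joint torques, N m; "position": TCP position; "ee_rot": TCP orientation; "wrist_force": force on the tool from outside, world axes, zero at the start; "wrist_torque": the same for the moment, N m; "grip_width": finger opening in m; "grip_force": force on a finger pad.
Only numpy, scipy, OpenCV 4.12 (cv2) and the standard library are available. Lean on these libraries where they do the work, as an engineer would, in place of code of your own. Each camera call takes 0.05 s, during which the arm holds its last target. There are 200 camera calls.

## Task

Press the red push-latch button on top of the low white box so that its hidden green-fronted drawer springs out, pull the drawer the rest of the way open, lay the brass hose nozzle gently in it (no dropping), and push the drawer home until the latch catches and it stays shut. Leave everything else on the table standing where it is.

Things in the scene. Friction and masses are not known exactly. Their poses are not given: they have to be found in the camera images.
- unit: Low white storage box fixed to the table, 200 (x) x 180 (y) x 70 (z) mm; its top board is 8 mm thick. Origin: centre of its underside, on the table. Its -x side, roughly towards the robot, is where the drawer comes out along the box's -x axis.
- drawer (a joint): How far the drawer is out, m: 0 = latched shut, 0.13 = fully open; it can be pressed in to -0.005. Pressing the latch lets a spring (6 to 3.5 N) push it out to about 0.05. Beyond, it slides with 1 N of drag and stays where left. To shut it, push it past 0 to about -0.004 (rising to about 9 N over the last 20 mm); the latch then catches and it rests at 0. No handle.
- drawer_front (a point): Middle of the upper edge of the outer (-x) face of the green drawer front, 70 mm above the table; axes as the box's. The front is a panel 8 mm thick, 180 mm wide and 67 mm high, reaching from 3 to 70 mm above the table; shut, it stands 14 mm in front of the box's carcass (outer face to carcass) and its outer face is 114 mm from the box's origin. Once the drawer has sprung out, fingers can reach down behind the panel to hook it.
- drawer_floor (a point): Centre of the white drawer tray's inner floor, 10 mm above the table; moves with the drawer, axes as the box's. The tray is 171 (x) x 148 (y) mm inside, with walls to 46 mm above its floor (5 mm thick; the green front is the -x wall); the box leaves 52 mm of height above the floor. When fully open, the floor is uncovered from the green front back to about 135 mm behind it.
- latch (a joint): How far the red latch button is pressed, m: 0 = up, 0.009 = fully down. It is sprung: 1.5 N at first, 4.2 N fully down; the drawer is let go at 0.004 to 0.005. It comes up again by itself.
- latch_top (a point): Centre of the top of the red round latch button (26 mm diameter), 86 mm above the table when up; on the box's top at x = -50, y = +40 mm in the box's axes, in a flat dark collar of 44 mm diameter that stands 4 mm above the box's top.
- nozzle: Brass hose nozzle lying on its side, 82 mm long along its x axis: an eight-sided body 32 mm across flats and 36 mm long in the middle (grip here, across y; a flat lies underneath), a tapering brass spout of 24 mm diameter, 30 mm long, on +x, a black rubber tail of 26 mm diameter, 16 mm long, on -x. 0.12 to 0.25 kg. Origin: underside of the eight-sided body, below its middle.
- nozzle_center (a point): The middle of the nozzle's eight-sided body, on its axis, 16 mm above what it lies on.
- joiner: Bystander: blue and grey plastic hose joiner lying on its side, 74 mm long along x, 32 mm across. Origin: underside, middle. It and the nozzle may lie on either side of the table. Not to be stored.
- pot: Bystander: terracotta cup, 52 mm across, 45 mm tall, standing on the rear right of the box's top. Origin: underside.
- spray: Bystander: green bottle, 68 mm across, 170 mm tall. Origin: underside.
- jar: Bystander: glass jar with steel lid, 70 mm across, 85 mm tall. Origin: underside.
- bowl: Bystander: aluminium bowl, 120 mm across, 50 mm tall. Origin: underside.
- cup: Bystander: blue plastic cup, 72 mm across, 80 mm tall. Origin: underside.
- scraper: Bystander: wooden-handled metal scraper, 160 mm long along its x axis, lying flat to the left of the box. Origin: underside.
There are look-alikes about, which are no part of the job. Of the things like the nozzle, leave any that is pink or purple; of the rest the smaller one is meant.

How it is judged (in metres and radians):
On the way, in this order (a step that is already met when the one before it is completed fails the run):
1. the latch is pressed and the drawer springs out (value of joint drawer above 0.02 m), for 0.1 s.
2. the drawer is pulled open to at least 105 mm (value of joint drawer above 0.105 m), for 0.1 s.
3. the nozzle lies in the open drawer, let go and at rest (x of nozzle_center in the frame of drawer_floor between -0.085 and 0.085 m and y of nozzle_center in the frame of drawer_floor between -0.074 and 0.074 m and z of nozzle_center in the frame of drawer_floor between 0.005 and 0.035 m and value of joint drawer above 0.04 m and contact force between the fingers and nozzle below 0.05 N and linear speed of nozzle below 0.03 m/s), for 0.2 s.
At the end, for the whole second after the job is handed in: The drawer is shut and held by its latch (within 4 mm of its latched position, button up to within 3 mm), with the nozzle lying inside it on the tray floor (its centre within the tray and 5 to 35 mm above the floor), at rest and let go (x of nozzle_center in the frame of drawer_floor between -0.085 and 0.085 m and y of nozzle_center in the frame of drawer_floor between -0.074 and 0.074 m and z of nozzle_center in the frame of drawer_floor between 0.005 and 0.035 m and value of joint drawer below 0.004 m and value of joint latch below 0.003 m and velocity of joint drawer below 0.01 m/s and contact force between the fingers and nozzle below 0.05 N and linear speed of nozzle below 0.03 m/s); the robot touches nothing.
It fails at once if the nozzle is dropped (falls free of the fingers at over 0.8 m/s, a fall of about 33 mm) (contact force between the fingers and nozzle below 0.05 N and linear speed of nozzle above 0.8 m/s).
It fails at once if a bystander is shifted by more than 40 mm (the terracotta cup on the box: 30 mm) or knocked over (distance of any of joiner, spray, jar, bowl, cup, scraper from where it was at the start of the episode above 0.04 m or distance of pot from where it was at the start of the episode above 0.03 m or angle between any of pot, spray, jar, bowl, cup's own z axis and vertical above 0.6 rad).
It also fails if it takes over 64 s, if anything falls off the work surface, if the arm or the gripper's body presses on something with over 40 N, if the wrist force passes 120 N, or if a joint passes its speed limit or range.

## Working session

There is one attempt and no reset: what is moved stays moved. The work goes in short steps, Python scripts to look and compute and a tool call to move; the robot and the scene stay as the last step left them, time stands still between calls to the robot, and variables do not carry over. Pictures are saved under pics/ and viewed, at most 10 in all, crops included, and the job is handed in when it is done.

Besides the shell and the picture viewer there is one more tool, called after "Request:" in YAML: its name, and indented under it one key for each argument. step_arm: Moves the arm, as the interface text tells. Its arguments: {"type":"object","properties":{"series":{"type":"array","items":{"type":"object","properties":{"hand":{"type":"number"},"travel":{"type":"array","items":{"type":"number"}},"delta_rot":{"type":"array","items":{"type":"number"}}}}}},"required":["series"]}

```bash
mkdir -p pics
python3 - <<'E'
from workcell import ctrl
import cv2,numpy as np
s=ctrl.read_state();print(s)
for n in ("top","side"):
    cv2.imwrite(f"pics/{n}0.png",cv2.resize(ctrl.grab_frame(n)[:,:,::-1],(800,600),interpolation=cv2.INTER_CUBIC))
    c=ctrl.get_calibration(n);print(n,c)
print(ctrl.get_calibration("wrist"),ctrl.pinch_z)
E
```

```text
{'time_s': 0.0, 'qpos': array([6.67158554e+01, 1.79910140e+01, 2.57538268e+00, 7.46914176e+01,
       1.59773818e-03, 8.20011532e+01]), 'joint_vel': array([-0.02510579, -0.01884098,  0.02877284, -0.03183104,  0.040098  ,
        0.02076068]), 'joint_torque': array([-6.08949094e-06, -4.80629361e+01,  2.98533136e+01,  1.94350665e-02,
       -5.22761968e-05,  1.15698273e-05]), 'position': array([0.1513779 , 0.55416702, 0.23039544]), 'ee_rot': array([-1.79894215e+02, -1.64783813e-02,  1.64714685e+02]), 'wrist_force': array([-0.41376217,  0.22407061, -0.06993889]), 'wrist_torque': array([ 0.00405002,  0.05585592, -0.0138935 ]), 'grip_force': 0.0, 'grip_width': 0.08546733061573242}
top {'mtx': array([[486.7538208 ,   0.        , 278.11877795],
       [  0.        , 486.7538208 , 207.87175713],
       [  0.        ,   0.        ,   1.        ]]), 'R': array([[-7.34802768e-03, -9.99972691e-01, -7.90373726e-04],
       [-9.96425217e-01,  7.38847638e-03, -8.41557889e-02],
       [ 8.41593303e-02,  1.69169246e-04, -9.96452296e-01]]), 't': array([0.0266551 , 0.57882683, 1.47974903])}
side {'mtx'
[... 192 characters left out ...]
77,  0.01555827],
       [-0.14277955, -0.5162897 , -0.84442818],
       [ 0.2529765 ,  0.80579395, -0.5354428 ]]), 't': array([-0.56837903,  0.15237356,  1.42950202])}
{'mtx': array([[335.7084475 ,   0.        , 283.97055914],
       [  0.        , 335.7084475 , 206.5993356 ],
       [  0.        ,   0.        ,   1.        ]]), 'tool_from_camera': array([[ 3.93481142e-04, -9.50041799e-01, -3.12122453e-01,
         8.12128407e-02],
       [ 9.99999678e-01,  5.92238892e-04, -5.42001017e-04,
         5.41012551e-04],
       [ 6.99774677e-04, -3.12122139e-01,  9.50041726e-01,
        -1.41870492e-01],
       [ 0.00000000e+00,  0.00000000e+00,  0.00000000e+00,
         1.00000000e+00]])} 0.0187
```

View pics/top0.png

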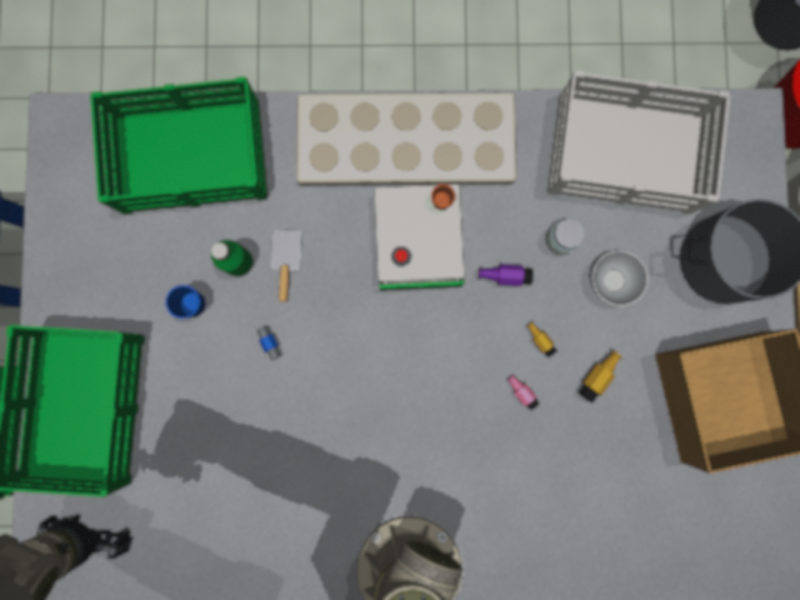

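View pics/side0.png

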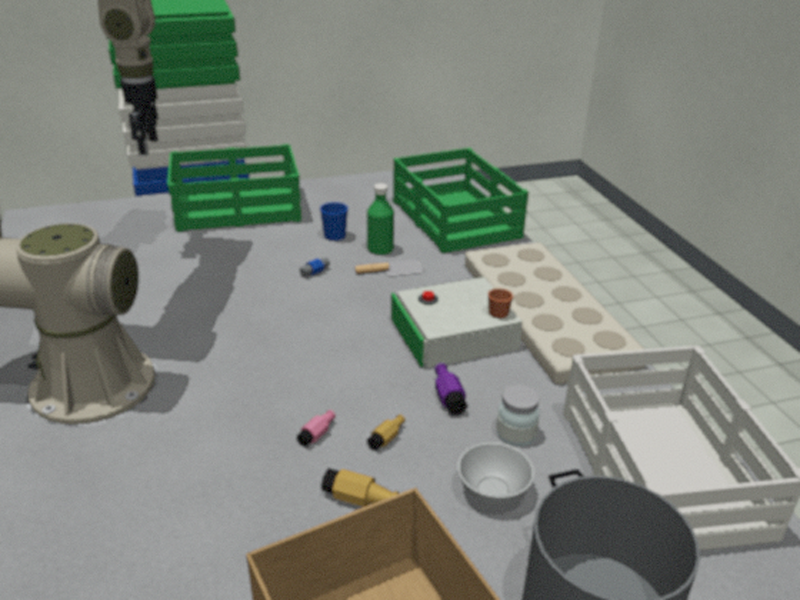

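Top view (800x600 pixels): the nozzle-like things are small brass (541,339), large brass (600,376), pink (523,391) and purple (506,275). With pink and purple excluded, the smaller brass one at (541,339) is meant. The button is at (401,256), and the green front runs along (380..463, ~284). I'll measure these and confirm with a crop.

```bash
cat > h.py <<'E'
from workcell import ctrl
import cv2,numpy as np
def ray(n,uv,z):
    c=ctrl.get_calibration(n);M,R,t=c["mtx"],c["R"],c["t"]
    d=R.T@np.linalg.solve(M,[uv[0],uv[1],1.]);o=-R.T@t
    return o+d*(z-o[2])/d[2]
def blob(m,x0,y0,x1,y1):
    k=np.zeros_like(m);k[y0:y1,x0:x1]=m[y0:y1,x0:x1];n,l,st,ce=cv2.connectedComponentsWithStats(k)
    i=1+st[1:,4].argmax();return (l==i),ce[i],st[i]
E
python3 - <<'E'
from h import *
im=ctrl.grab_frame("top");hsv=cv2.cvtColor(im,cv2.COLOR_RGB2HSV);H,S,V=[hsv[...,i].astype(int) for i in range(3)]
brass=((H>12)&(H<32)&(S>120)&(V>60)).astype(np.uint8)
m,c,st=blob(brass,360,215,396,255);print("brass",c,st,ray("top",c,.016))
ys,xs=np.nonzero(m);P=np.array([ray("top",(x,y),.016)[:2] for x,y in zip(xs,ys)])
mu=P.mean(0);w,v=np.linalg.eigh(np.cov((P-mu).T));ax=v[:,1];print("axis",ax,np.degrees(np.arctan2(ax[1],ax[0])));q=(P-mu)@ax;print("ext",mu+ax*q.min(),mu+ax*q.max(),q.min(),q.max())
m2=((S>0)&(V<70)).astype(np.uint8);m_,c2,s2=blob(m2,376,236,396,252);print("tail",c2,s2,ray("top",c2,.016))
red=(((H<8)|(H>172))&(S>150)&(V>90)).astype(np.uint8);m,c,st=blob(red,265,165,295,195);print("btn",c,st,ray("top",c,.086))
gr=((H>45)&(H<85)&(S>100)).astype(np.uint8);m,c,st=blob(gr,255,180,335,210);print("green",st);ys,xs=np.nonzero(m)
t=[(x,ys[xs==x].min()) for x in np.unique(xs)];b=[(x,ys[xs==x].max()) for x in np.unique(xs)]
print(t[::12],b[::12])
# white box mask
w=((S<25)&(V>150)).astype(np.uint8);m,c,st=blob(w,250,130,335,205);print("white",st)
cn=cv2.findContours(m.astype(np.uint8),0,2)[0];cn=max(cn,key=cv2.contourArea);r=cv2.minAreaRect(cn);bp=cv2.boxPoints(r);print(bp);[print(ray("top",p,.07)) for p in bp]
a=cv2.resize(im[125:215,250:345,::-1],None,fx=6,fy=6,interpolation=3)[:540,:]
b=cv2.resize(im[215:290,345:440,::-1],None,fx=4.,fy=4.,interpolation=3)
o=np.zeros((600,800,3),np.uint8);a=cv2.resize(a,(400,379));o[:379,:400]=a;o[:300,410:790]=b;cv2.imwrite("pics/c1.png",o)
E
```

```text
brass [378.49693252 237.03680982] [370 227  17  20 163] [ 0.48693864 -0.28724974  0.016     ]
axis [-0.81024938 -0.58608527] -144.12030344010478
ext [ 0.51956767 -0.26364998] [ 0.46246473 -0.30495478] -0.040254222882664135 0.030221529860368513
tail [385.2  246.05] [382 244   7   5  20] [ 0.45901252 -0.30724899  0.016     ]
btn [280.5 178.5] [277 175   8   8  52] [0.66154231 0.01463435 0.086     ]
green [266 196  58   7 190]
[(np.int64(266), np.int64(199)), (np.int64(278), np.int64(199)), (np.int64(290), np.int64(198)), (np.int64(302), np.int64(198)), (np.int64(314), np.int64(197))] [(np.int64(266), np.int64(201)), (np.int64(278), np.int64(201)), (np.int64(290), np.int64(201)), (np.int64(302), np.int64(200)), (np.int64(314), np.int64(199))]
white [ 262  130   64   67 3481]
[[261.483   131.10944]
 [322.4113  128.46039]
 [325.26602 194.11887]
 [264.33774 196.76791]]
[0.80946079 0.07117191 0.07      ]
[ 0.81624977 -0.11395406  0.07      ]
[ 0.615555  -0.1195156  0.07     ]
[0.608916  0.0634984 0.07     ]
```

View pics/c1.png

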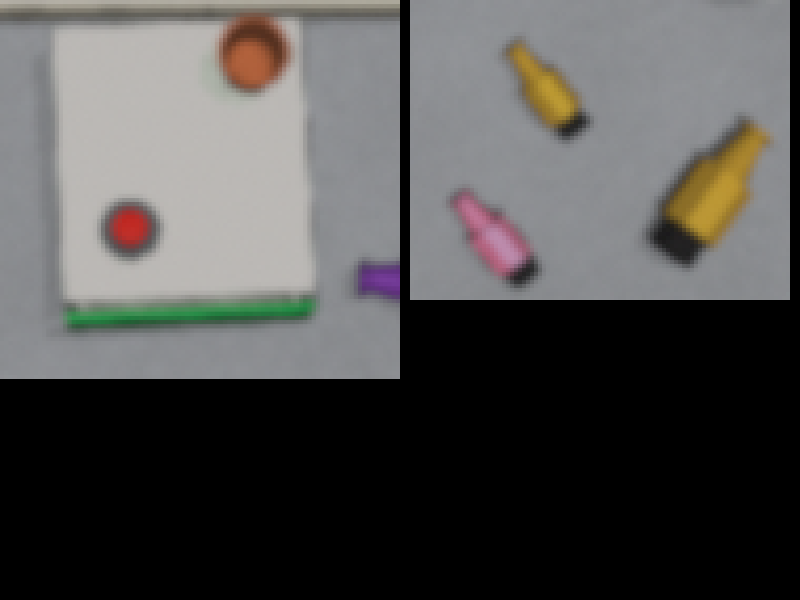

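The crop confirms the small brass nozzle. Its spout points up-left in the picture, so the axis lies at about 35.5° in the world, with the body centre near (0.479, -0.293). Box centre is about (0.7125, -0.0247), yaw 2.1°. The predicted button position (0.661, 0.0135) agrees with the measured (0.6615, 0.0146). Next I move to the button.

Request:
step_arm:
  series:
    - {"hand": 0,"travel": [0.0255,-0.027,-0.002],"delta_rot": [0,0,0.87]}
    - {"hand": 0,"travel": [0.0255,-0.027,-0.002],"delta_rot": [0,0,0.87]}
    - {"hand": 0,"travel": [0.0255,-0.027,-0.002],"delta_rot": [0,0,0.87]}
    - {"hand": 0,"travel": [0.0255,-0.027,-0.002],"delta_rot": [0,0,0.87]}
    - {"hand": 0,"travel": [0.0255,-0.027,-0.002],"delta_rot": [0,0,0.87]}
    - {"hand": 0,"travel": [0.0255,-0.027,-0.002],"delta_rot": [0,0,0.87]}
    - {"hand": 0,"travel": [0.0255,-0.027,-0.002],"delta_rot": [0,0,0.87]}
    - {"hand": 0,"travel": [0.0255,-0.027,-0.002],"delta_rot": [0,0,0.87]}
    - {"hand": 0,"travel": [0.0255,-0.027,-0.002],"delta_rot": [0,0,0.87]}
    - {"hand": 0,"travel": [0.0255,-0.027,-0.002],"delta_rot": [0,0,0.87]}

```text
time_s: 0.98
position: [0.4074, 0.2831, 0.2111]
ee_rot: [180.0, -0.0, 173.5]
wrist_force: [0.2, 1.2, -0.8]
grip_width: 0.0001
grip_force: 0.0
```

Request:
step_arm:
  series:
    - {"hand": 0,"travel": [0.0255,-0.027,-0.008],"delta_rot": [0,0,0.87]}
    - {"hand": 0,"travel": [0.0255,-0.027,-0.008],"delta_rot": [0,0,0.87]}
    - {"hand": 0,"travel": [0.0255,-0.027,-0.008],"delta_rot": [0,0,0.87]}
    - {"hand": 0,"travel": [0.0255,-0.027,-0.008],"delta_rot": [0,0,0.87]}
    - {"hand": 0,"travel": [0.0255,-0.027,-0.008],"delta_rot": [0,0,0.87]}
    - {"hand": 0,"travel": [0.0255,-0.027,-0.008],"delta_rot": [0,0,0.87]}
    - {"hand": 0,"travel": [0.0255,-0.027,-0.008],"delta_rot": [0,0,0.87]}
    - {"hand": 0,"travel": [0.0255,-0.027,-0.008],"delta_rot": [0,0,0.87]}
    - {"hand": 0,"travel": [0.0255,-0.027,-0.008],"delta_rot": [0,0,0.87]}
    - {"hand": 0,"travel": [0.0255,-0.027,-0.008],"delta_rot": [0,0,0.87]}

```text
time_s: 1.82
position: [0.6624, 0.0131, 0.1304]
ee_rot: [180.0, -0.0, -177.9]
wrist_force: [-0.3, 0.5, 0.4]
grip_width: -0.0001
grip_force: 0.0
```

Request:
step_arm:
  series:
    - {"hand": 0,"travel": [0,0,0],"delta_rot": [0,0,0]}
    - {"hand": 0,"travel": [0,0,0],"delta_rot": [0,0,0]}
    - {"hand": 0,"travel": [0,0,0],"delta_rot": [0,0,0]}

```text
time_s: 2.07
position: [0.6609, 0.0147, 0.1305]
ee_rot: [180.0, -0.1, -177.9]
wrist_force: [-0.3, 0.3, -0.2]
grip_width: -0.0
grip_force: 0.0
```

Request:
step_arm:
  series:
    - {"hand": 0,"travel": [0,0,-0.02]}
    - {"hand": 0,"travel": [0,0,-0.018]}
    - {"hand": 0,"travel": [0,0,-0.006]}
    - {"hand": 0,"travel": [0,0,-0.004]}
    - {"hand": 0,"travel": [0,0,-0.003]}
    - {"hand": 0,"travel": [0,0,-0.001]}
    - {"hand": 0,"travel": [0,0,0]}
    - {"hand": 0,"travel": [0,0,0]}

```text
$.series[0]: bad value
```

Request:
step_arm:
  series:
    - {"hand": 0,"travel": [0,0,0.01]}
    - {"hand": 0,"travel": [0,0,0.03]}
    - {"hand": 0,"travel": [-0.01,-0.005,0.03]}
    - {"hand": 0,"travel": [-0.02,-0.01,0]}
    - {"hand": 0,"travel": [-0.025,-0.015,0]}
    - {"hand": 0,"travel": [0,0,0]}

```text
$.series[0]: bad value
```

```bash
cat > g.py <<'E'
from h import *
im=ctrl.grab_frame("top");hsv=cv2.cvtColor(im,cv2.COLOR_RGB2HSV);H,S,V=[hsv[...,i].astype(int) for i in range(3)]
gr=((H>45)&(H<85)&(S>100)).astype(np.uint8);m,c,st=blob(gr,250,180,340,300);print("green",st);ys,xs=np.nonzero(m)
for x in (264,270,276,314,318,322): 
    k=ys[xs==x]
    if len(k): print(x,k.min(),k.max(),ray("top",(x,k.min()),.07)[:2],ray("top",(x,k.max()+.5),.07)[:2])
s=ctrl.read_state();print(s["position"],s["time_s"])
cv2.imwrite("pics/w%d.png"%(s["time_s"]*100),ctrl.grab_frame("wrist")[:,:,::-1])
E
python3 g.py; ls pics
```

```text
green [303 196  21   5  63]
314 198 200 [ 0.60409016 -0.08552647] [ 0.59655148 -0.0854243 ]
318 197 199 [ 0.60701824 -0.09757295] [ 0.59947702 -0.09746553]
322 196 199 [ 0.60994729 -0.10962346] [ 0.59938787 -0.10946575]
[0.66084386 0.01530491 0.13115808] 2.1167
c1.png
side0.png
top0.png
w211.png
```

All keys are required, so I repeat the press with full rows.

Request:
step_arm:
  series:
    - {"hand": 0,"travel": [0,0,-0.02],"delta_rot": [0,0,0]}
    - {"hand": 0,"travel": [0,0,-0.018],"delta_rot": [0,0,0]}
    - {"hand": 0,"travel": [0,0,-0.006],"delta_rot": [0,0,0]}
    - {"hand": 0,"travel": [0,0,-0.004],"delta_rot": [0,0,0]}
    - {"hand": 0,"travel": [0,0,-0.003],"delta_rot": [0,0,0]}
    - {"hand": 0,"travel": [0,0,-0.001],"delta_rot": [0,0,0]}
    - {"hand": 0,"travel": [0,0,0],"delta_rot": [0,0,0]}
    - {"hand": 0,"travel": [0,0,0],"delta_rot": [0,0,0]}

```text
time_s: 2.83
position: [0.662, 0.015, 0.0804]
ee_rot: [180.0, 0.1, -177.9]
wrist_force: [-1.6, 1.8, 2.3]
grip_width: 0.0001
grip_force: 1.4
```

Request:
step_arm:
  series:
    - {"hand": 0,"travel": [0,0,0.01],"delta_rot": [0,0,0]}
    - {"hand": 0,"travel": [0,0,0.03],"delta_rot": [0,0,0]}
    - {"hand": 0,"travel": [-0.01,-0.005,0.03],"delta_rot": [0,0,0]}
    - {"hand": 0,"travel": [-0.02,-0.01,0],"delta_rot": [0,0,0]}
    - {"hand": 0,"travel": [-0.025,-0.015,0],"delta_rot": [0,0,0]}
    - {"hand": 0,"travel": [0,0,0],"delta_rot": [0,0,0]}

```text
time_s: 3.33
position: [0.6029, -0.0171, 0.1505]
ee_rot: [-179.9, -0.1, -178.0]
wrist_force: [-0.6, 0.4, -1.9]
grip_width: 0.0003
grip_force: 0.0
```

```bash
python3 g.py; ls pics
```

```text
green [317 213   8   3  15]
318 214 215 [ 0.55586682 -0.09684437] [ 0.55136793 -0.09678029]
322 214 215 [ 0.55577819 -0.10881443] [ 0.55127934 -0.10874724]
[ 0.60503845 -0.01645028  0.1505142 ] 3.3833
c1.png
side0.png
top0.png
w211.png
w338.png
```

The drawer is sprung: the front's outer edge is at x≈0.552, against 0.551 predicted for 0.05 out. I go down behind the panel and pull.

Request:
step_arm:
  series:
    - {"hand": 0,"travel": [-0.011,-0.0045,0],"delta_rot": [0,0,0]}
    - {"hand": 0,"travel": [-0.011,-0.0045,0],"delta_rot": [0,0,0]}
    - {"hand": 0,"travel": [0,0,0],"delta_rot": [0,0,0]}
    - {"hand": 0,"travel": [0,0,-0.03],"delta_rot": [0,0,0]}
    - {"hand": 0,"travel": [0,0,-0.025],"delta_rot": [0,0,0]}
    - {"hand": 0,"travel": [0,0,-0.02],"delta_rot": [0,0,0]}
    - {"hand": 0,"travel": [0,0,-0.02],"delta_rot": [0,0,0]}
    - {"hand": 0,"travel": [0,0,-0.015],"delta_rot": [0,0,0]}
    - {"hand": 0,"travel": [0,0,0],"delta_rot": [0,0,0]}

```text
time_s: 4.18
position: [0.5836, -0.0236, 0.036]
ee_rot: [179.9, -0.3, -177.9]
wrist_force: [-0.5, 0.9, 0.1]
grip_width: 0.0001
grip_force: 0.0
```

Request:
step_arm:
  series:
    - {"hand": 0,"travel": [-0.008,-0.0003,0],"delta_rot": [0,0,0]}
    - {"hand": 0,"travel": [-0.008,-0.0003,0],"delta_rot": [0,0,0]}
    - {"hand": 0,"travel": [-0.008,-0.0003,0],"delta_rot": [0,0,0]}
    - {"hand": 0,"travel": [-0.01,-0.0004,0],"delta_rot": [0,0,0]}
    - {"hand": 0,"travel": [-0.01,-0.0004,0],"delta_rot": [0,0,0]}
    - {"hand": 0,"travel": [-0.01,-0.0004,0],"delta_rot": [0,0,0]}
    - {"hand": 0,"travel": [-0.01,-0.0004,0],"delta_rot": [0,0,0]}
    - {"hand": 0,"travel": [-0.01,-0.0004,0],"delta_rot": [0,0,0]}
    - {"hand": 0,"travel": [-0.008,-0.0003,0],"delta_rot": [0,0,0]}
    - {"hand": 0,"travel": [0,0,0],"delta_rot": [0,0,0]}

```text
time_s: 5.02
position: [0.5008, -0.0274, 0.04]
ee_rot: [-180.0, -0.0, -177.9]
wrist_force: [0.4, 0.7, -0.3]
grip_width: 0.0001
grip_force: 0.0
```

```bash
python3 g.py; ls pics
```

```text
green [268 238   7   3  16]
270 238 240 [0.48521783 0.04723488] [0.47778191 0.04727908]
[ 0.50156492 -0.02753345  0.03989724] 5.0667
c1.png
side0.png
top0.png
w211.png
w338.png
w506.png
```

Request:
step_arm:
  series:
    - {"hand": 0,"travel": [-0.004,-0.0002,0],"delta_rot": [0,0,0]}
    - {"hand": 0,"travel": [-0.003,-0.0001,0],"delta_rot": [0,0,0]}
    - {"hand": 0,"travel": [0,0,0],"delta_rot": [0,0,0]}
    - {"hand": 0,"travel": [0.01,0,0],"delta_rot": [0,0,0]}
    - {"hand": 0,"travel": [0.008,0,0.02],"delta_rot": [0,0,0]}
    - {"hand": 0,"travel": [0,0,0.04],"delta_rot": [0,0,0]}
    - {"hand": 0,"travel": [0,0,0.04],"delta_rot": [0,0,0]}
    - {"hand": 30,"travel": [0,-0.02,0.03],"delta_rot": [0,0,3.3]}
    - {"hand": 60,"travel": [0,-0.035,0.01],"delta_rot": [0,0,3.3]}
    - {"hand": 100,"travel": [-0.004,-0.04,0],"delta_rot": [0,0,3.3]}

```text
time_s: 5.95
position: [0.5131, -0.1235, 0.1834]
ee_rot: [-179.8, 0.4, -167.6]
wrist_force: [-0.5, -0.1, 0.4]
grip_width: 0.0357
grip_force: 0.0
```

Request:
step_arm:
  series:
    - {"hand": 100,"travel": [-0.01,-0.035,0],"delta_rot": [0,0,4.5]}
    - {"hand": 100,"travel": [-0.01,-0.035,0],"delta_rot": [0,0,4.5]}
    - {"hand": 100,"travel": [-0.01,-0.035,0],"delta_rot": [0,0,4.5]}
    - {"hand": 100,"travel": [-0.01,-0.035,0],"delta_rot": [0,0,5]}
    - {"hand": 100,"travel": [0,-0.02,0],"delta_rot": [0,0,5]}
    - {"hand": 100,"travel": [0,0,0],"delta_rot": [0,0,0]}
    - {"hand": 100,"travel": [0,0,0],"delta_rot": [0,0,0]}
    - {"hand": 100,"travel": [0,0,0],"delta_rot": [0,0,0]}

```text
time_s: 6.62
position: [0.4697, -0.2824, 0.1789]
ee_rot: [179.9, 0.0, -144.6]
wrist_force: [-0.9, 1.4, 0.5]
grip_width: 0.0852
grip_force: 0.0
```

```bash
cat > w.py <<'E'
from h import *
from scipy.spatial.transform import Rotation as Ro
def wray(uv,z,s):
    c=ctrl.get_calibration("wrist");T=c["tool_from_camera"];R=Ro.from_euler("xyz",s["ee_rot"],degrees=True).as_matrix()
    d=R@T[:3,:3]@np.linalg.solve(c["mtx"],[uv[0],uv[1],1.]);o=s["position"]+R@T[:3,3]
    return o+d*(z-o[2])/d[2]
s=ctrl.read_state();im=ctrl.grab_frame("wrist");print(s["position"],s["ee_rot"],s["time_s"])
hsv=cv2.cvtColor(im,cv2.COLOR_RGB2HSV);H,S,V=[hsv[...,i].astype(int) for i in range(3)]
brass=((H>12)&(H<32)&(S>110)&(V>50)).astype(np.uint8);n,l,st,ce=cv2.connectedComponentsWithStats(brass)
for i in range(1,n):
    if st[i,4]<300: continue
    ys,xs=np.nonzero(l==i);P=np.array([wray((x,y),.016,s)[:2] for x,y in zip(xs,ys)]);mu=P.mean(0)
    w,v=np.linalg.eigh(np.cov((P-mu).T));ax=v[:,1]*np.sign(v[0,1]);q=(P-mu)@ax;p=(P-mu)@v[:,0]
    print(st[i],mu,"ang",np.degrees(np.arctan2(ax[1],ax[0])),"ends",mu+ax*q.min(),mu+ax*q.max(),np.ptp(q),np.ptp(p))
cv2.imwrite("pics/nz%d.png"%(s["time_s"]*100),im[:,:,::-1])
E
python3 g.py; python3 w.py;ls pics
```

```text
green [268 237  58   5 125]
270 240 241 [0.47926858 0.04727024] [0.47480934 0.04729675]
276 240 241 [0.47913696 0.02939296] [0.47467779 0.02942409]
314 238 239 [ 0.48425188 -0.08390241] [ 0.47979013 -0.08384195]
318 238 239 [ 0.48416407 -0.09582306] [ 0.47970237 -0.09575951]
322 238 239 [ 0.48407627 -0.10774355] [ 0.47961462 -0.10767691]
[ 0.46978788 -0.28193511  0.17899706] 6.6667
[ 0.46988249 -0.28166901  0.17911853] [ 1.79944071e+02  4.63426959e-04 -1.44440627e+02] 6.7167
c1.png
side0.png
top0.png
w211.png
w338.png
w506.png
w666.pngTraceback (most recent call last):
  File "w.py", line 12, in <module>
    ys,xs=np.nonzero(l==i);P=np.array([wray((x,y),.016,s)[:2] for x,y in zip(xs,ys)]);mu=P.mean(0)
                                       ~~~~^^^^^^^^^^^^^^
  File "w.py", line 4, in wray
    c=ctrl.get_calibration("wrist");T=c["tool_from_camera"];R=Ro.from_euler("xyz",s["ee_rot"],degrees=True).as_matrix()
ValueError: time passes only in moves, steps and waits
```

```bash
sed -i 's/^def wray/CAL=ctrl.get_calibration("wrist")\ndef wray/; s/    c=ctrl.get_calibration("wrist");/    c=CAL;/' w.py; python3 w.py; ls pics/nz*
```

```text
[ 0.46995575 -0.28156881  0.17922021] [ 1.79959890e+02  2.72557753e-03 -1.44414608e+02] 6.7667
[ 117    0  130   74 6266] [ 0.41269796 -0.42002606] ang -40.812027528191315 ends [ 0.37775283 -0.38984943] [ 0.45653825 -0.45788405] 0.10409539783548143 0.051160720607583296
[ 249  168   36   72 1821] [ 0.48930377 -0.28593251] ang 36.85297038630582 ends [ 0.46474777 -0.30433818] [ 0.52143896 -0.26184595] 0.07084829913034275 0.03192905324817165
pics/nz676.png
```

View pics/nz676.png

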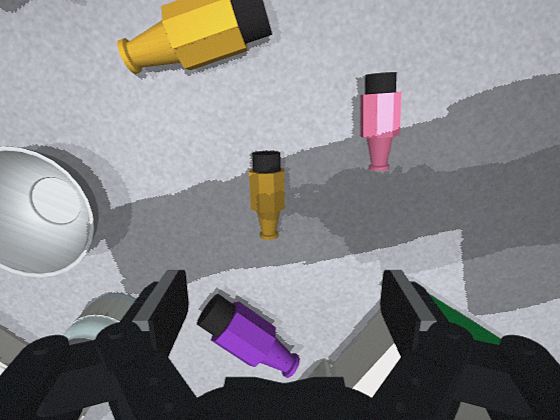

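The wrist view confirms the small brass nozzle at (266,195), centre about (0.479, -0.2935), angle about 36°. This agrees with the top view. I go down to grasp it.

Request:
step_arm:
  series:
    - {"hand": 100,"travel": [0.009,-0.0118,-0.02],"delta_rot": [0,0,0.5]}
    - {"hand": 100,"travel": [0,0,-0.035],"delta_rot": [0,0,0]}
    - {"hand": 100,"travel": [0,0,-0.035],"delta_rot": [0,0,0]}
    - {"hand": 100,"travel": [0,0,-0.03],"delta_rot": [0,0,0]}
    - {"hand": 100,"travel": [0,0,-0.025],"delta_rot": [0,0,0]}
    - {"hand": 100,"travel": [0,0,-0.02],"delta_rot": [0,0,0]}
    - {"hand": 100,"travel": [0,0,-0.01],"delta_rot": [0,0,0]}
    - {"hand": 100,"travel": [0,0,-0.002],"delta_rot": [0,0,0]}
    - {"hand": 100,"travel": [0,0,0],"delta_rot": [0,0,0]}

```text
time_s: 7.57
position: [0.4787, -0.2941, 0.0023]
ee_rot: [180.0, -0.0, -143.9]
wrist_force: [0.4, -0.3, 0.5]
grip_width: 0.0855
grip_force: 0.0
```

Request:
step_arm:
  series:
    - {"hand": 50,"travel": [0,0,0],"delta_rot": [0,0,0]}
    - {"hand": 50,"travel": [0,0,0],"delta_rot": [0,0,0]}
    - {"hand": 50,"travel": [0,0,0],"delta_rot": [0,0,0]}
    - {"hand": 0,"travel": [0,0,0],"delta_rot": [0,0,0]}
    - {"hand": 0,"travel": [0,0,0],"delta_rot": [0,0,0]}
    - {"hand": 0,"travel": [0,0,0],"delta_rot": [0,0,0]}
    - {"hand": 0,"travel": [0,0,0],"delta_rot": [0,0,0]}

```text
time_s: 8.15
position: [0.4792, -0.2952, 0.0035]
ee_rot: [-179.9, 0.0, -144.0]
wrist_force: [-0.6, 0.7, 5.2]
grip_width: 0.0307
grip_force: 60.1
```

Request:
step_arm:
  series:
    - {"hand": 0,"travel": [0,0,0.015],"delta_rot": [0,0,0]}
    - {"hand": 0,"travel": [0,0,0.03],"delta_rot": [0,0,0]}
    - {"hand": 0,"travel": [0,0,0.035],"delta_rot": [0,0,0]}
    - {"hand": 0,"travel": [0,0,0.035],"delta_rot": [0,0,0]}
    - {"hand": 0,"travel": [0,0,0.015],"delta_rot": [0,0,0]}
    - {"hand": 0,"travel": [0,0,0],"delta_rot": [0,0,0]}

```text
time_s: 8.65
position: [0.4809, -0.2965, 0.137]
ee_rot: [-179.6, 0.1, -144.0]
wrist_force: [0.7, -0.3, -1.2]
grip_width: 0.0305
grip_force: 59.8
```

Request:
step_arm:
  series:
    - {"hand": 0,"travel": [0.0061,0.0264,0],"delta_rot": [0,0,-3.4]}
    - {"hand": 0,"travel": [0.0061,0.0264,0],"delta_rot": [0,0,-3.4]}
    - {"hand": 0,"travel": [0.0061,0.0264,0],"delta_rot": [0,0,-3.4]}
    - {"hand": 0,"travel": [0.0061,0.0264,0],"delta_rot": [0,0,-3.4]}
    - {"hand": 0,"travel": [0.0061,0.0264,0],"delta_rot": [0,0,-3.4]}
    - {"hand": 0,"travel": [0.0061,0.0264,0],"delta_rot": [0,0,-3.4]}
    - {"hand": 0,"travel": [0.0061,0.0264,0],"delta_rot": [0,0,-3.4]}
    - {"hand": 0,"travel": [0.0061,0.0264,0],"delta_rot": [0,0,-3.4]}
    - {"hand": 0,"travel": [0.0061,0.0264,0],"delta_rot": [0,0,-3.4]}
    - {"hand": 0,"travel": [0.0061,0.0264,0],"delta_rot": [0,0,-3.4]}

```text
time_s: 9.48
position: [0.5386, -0.0291, 0.1305]
ee_rot: [180.0, -0.2, -178.2]
wrist_force: [-0.6, -0.1, -1.1]
grip_width: 0.0308
grip_force: 59.8
```

```bash
python3 g.py; ls pics
```

```text
green [268 240   4   2   8]
270 240 241 [0.47926858 0.04727024] [0.47480934 0.04729675]
[ 0.53926987 -0.02487796  0.1305524 ] 9.5333
c1.png
nz676.png
side0.png
top0.png
w211.png
w338.png
w506.png
w666.png
w953.png
```

View pics/w953.png

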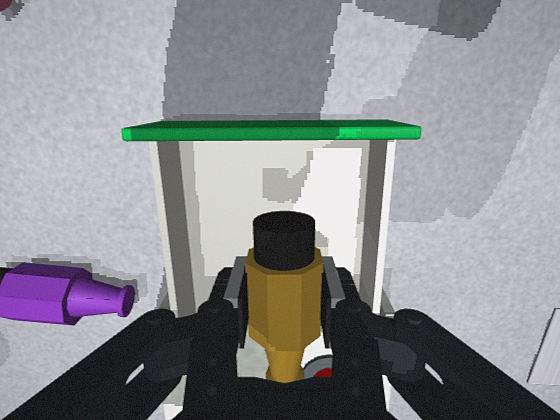

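The nozzle is held level over the tray (body at about (284,290)), with its tail towards the green front (270,130) and clear of all walls. I lower it.

Request:
step_arm:
  series:
    - {"hand": 0,"travel": [0,-0.004,-0.02],"delta_rot": [0,0,0]}
    - {"hand": 0,"travel": [0,0,-0.03],"delta_rot": [0,0,0]}
    - {"hand": 0,"travel": [0,0,-0.025],"delta_rot": [0,0,0]}
    - {"hand": 0,"travel": [0,0,-0.02],"delta_rot": [0,0,0]}
    - {"hand": 0,"travel": [0,0,-0.012],"delta_rot": [0,0,0]}
    - {"hand": 0,"travel": [0,0,-0.004],"delta_rot": [0,0,0]}
    - {"hand": 0,"travel": [0,0,-0.002],"delta_rot": [0,0,0]}
    - {"hand": 0,"travel": [0,0,0],"delta_rot": [0,0,0]}
    - {"hand": 0,"travel": [0,0,0],"delta_rot": [0,0,0]}

```text
time_s: 10.33
position: [0.5401, -0.035, 0.0199]
ee_rot: [-180.0, 0.1, -178.0]
wrist_force: [-0.4, -1.2, -1.4]
grip_width: 0.0307
grip_force: 59.9
```

Request:
step_arm:
  series:
    - {"hand": 0,"travel": [0,0,-0.002],"delta_rot": [0,0,0]}
    - {"hand": 0,"travel": [0,0,0],"delta_rot": [0,0,0]}
    - {"hand": 0,"travel": [0,0,0],"delta_rot": [0,0,0]}

```text
time_s: 10.58
position: [0.54, -0.0347, 0.0179]
ee_rot: [-180.0, 0.1, -178.0]
wrist_force: [-0.3, -0.2, -0.9]
grip_width: 0.0308
grip_force: 59.9
```

Request:
step_arm:
  series:
    - {"hand": 0,"travel": [0,0,-0.002],"delta_rot": [0,0,0]}
    - {"hand": 0,"travel": [0,0,0],"delta_rot": [0,0,0]}
    - {"hand": 0,"travel": [0,0,0],"delta_rot": [0,0,0]}

```text
time_s: 10.83
position: [0.5396, -0.0346, 0.0153]
ee_rot: [180.0, -0.0, -178.0]
wrist_force: [0.8, -0.2, -1.3]
grip_width: 0.0307
grip_force: 59.9
```

Request:
step_arm:
  series:
    - {"hand": 0,"travel": [0,0,-0.0015],"delta_rot": [0,0,0]}
    - {"hand": 0,"travel": [0,0,0],"delta_rot": [0,0,0]}
    - {"hand": 0,"travel": [0,0,0],"delta_rot": [0,0,0]}

```text
time_s: 11.08
position: [0.5395, -0.0346, 0.0137]
ee_rot: [180.0, -0.0, -178.0]
wrist_force: [-0.8, -0.0, -1.8]
grip_width: 0.0309
grip_force: 59.9
```

Request:
step_arm:
  series:
    - {"hand": 42,"travel": [0,0,-0.0005],"delta_rot": [0,0,0]}
    - {"hand": 48,"travel": [0,0,0],"delta_rot": [0,0,0]}
    - {"hand": 60,"travel": [0,0,0],"delta_rot": [0,0,0]}
    - {"hand": 60,"travel": [0,0,0],"delta_rot": [0,0,0]}
    - {"hand": 60,"travel": [0,0,0],"delta_rot": [0,0,0]}
    - {"hand": 60,"travel": [0,0,0.01],"delta_rot": [0,0,0]}
    - {"hand": 60,"travel": [0,0,0.03],"delta_rot": [0,0,0]}
    - {"hand": 60,"travel": [0,0,0.035],"delta_rot": [0,0,0]}
    - {"hand": 60,"travel": [0,0,0.035],"delta_rot": [0,0,0]}
    - {"hand": 60,"travel": [0,0,0.02],"delta_rot": [0,0,0]}

```text
time_s: 11.92
position: [0.5411, -0.0349, 0.148]
ee_rot: [-179.9, 0.3, -178.0]
wrist_force: [1.0, -0.1, -0.1]
grip_width: 0.051
grip_force: 0.0
```

```bash
python3 g.py; ls -t pics|head -1
```

```text
green [268 240   7   2  13]
270 240 241 [0.47926858 0.04727024] [0.47480934 0.04729675]
[ 0.54299163 -0.03524139  0.15115525] 11.9667
w1196.png
```

View pics/w1196.png

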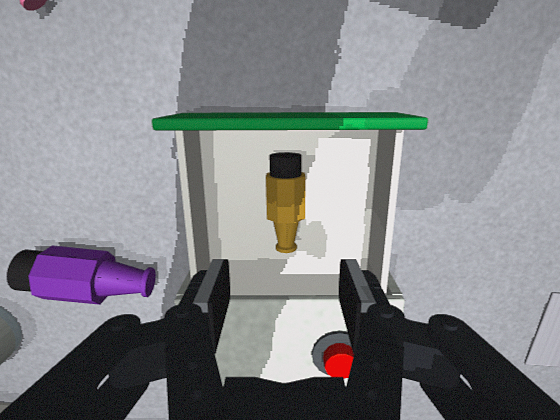

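The nozzle lies flat on the tray floor at (286,205), let go. Next I move in front of the drawer, lower the shut fingers and push.

Request:
step_arm:
  series:
    - {"hand": 0,"travel": [-0.035,0.001,0],"delta_rot": [0,0,0]}
    - {"hand": 0,"travel": [-0.038,0.001,0],"delta_rot": [0,0,0]}
    - {"hand": 0,"travel": [-0.035,0.001,0],"delta_rot": [0,0,0]}
    - {"hand": 0,"travel": [0,0,0],"delta_rot": [0,0,0]}
    - {"hand": 0,"travel": [0,0,-0.03],"delta_rot": [0,0,0]}
    - {"hand": 0,"travel": [0,0,-0.035],"delta_rot": [0,0,0]}
    - {"hand": 0,"travel": [0,0,-0.03],"delta_rot": [0,0,0]}
    - {"hand": 0,"travel": [0,0,-0.015],"delta_rot": [0,0,0]}
    - {"hand": 0,"travel": [0,0,0],"delta_rot": [0,0,0]}

```text
time_s: 12.77
position: [0.4281, -0.0307, 0.0299]
ee_rot: [179.9, -0.4, -178.0]
wrist_force: [-0.2, 0.7, 0.5]
grip_width: 0.0003
grip_force: 0.0
```

Request:
step_arm:
  series:
    - {"hand": 0,"travel": [0.01,0.0003,0],"delta_rot": [0,0,0]}
    - {"hand": 0,"travel": [0.01,0.0004,0],"delta_rot": [0,0,0]}
    - {"hand": 0,"travel": [0.008,0.0003,0],"delta_rot": [0,0,0]}
    - {"hand": 0,"travel": [0.006,0.0002,0],"delta_rot": [0,0,0]}
    - {"hand": 0,"travel": [0.008,0.0003,0],"delta_rot": [0,0,0]}
    - {"hand": 0,"travel": [0.01,0.0004,0],"delta_rot": [0,0,0]}
    - {"hand": 0,"travel": [0.01,0.0004,0],"delta_rot": [0,0,0]}
    - {"hand": 0,"travel": [0.01,0.0004,0],"delta_rot": [0,0,0]}
    - {"hand": 0,"travel": [0.01,0.0004,0],"delta_rot": [0,0,0]}
    - {"hand": 0,"travel": [0.01,0.0004,0],"delta_rot": [0,0,0]}

```text
time_s: 13.6
position: [0.5247, -0.028, 0.0333]
ee_rot: [180.0, -0.0, -178.0]
wrist_force: [-2.1, -0.1, 1.4]
grip_width: -0.0
grip_force: 1.1
```

Request:
step_arm:
  series:
    - {"hand": 0,"travel": [0.01,0.0004,0],"delta_rot": [0,0,0]}
    - {"hand": 0,"travel": [0.01,0.0004,0],"delta_rot": [0,0,0]}
    - {"hand": 0,"travel": [0.01,0.0004,0],"delta_rot": [0,0,0]}
    - {"hand": 0,"travel": [0.01,0.0004,0],"delta_rot": [0,0,0]}
    - {"hand": 0,"travel": [0.008,0.0003,0],"delta_rot": [0,0,0]}
    - {"hand": 0,"travel": [0.006,0.0002,0],"delta_rot": [0,0,0]}
    - {"hand": 0,"travel": [0.004,0.0001,0],"delta_rot": [0,0,0]}
    - {"hand": 0,"travel": [0.003,0.0001,0],"delta_rot": [0,0,0]}
    - {"hand": 0,"travel": [0,0,0],"delta_rot": [0,0,0]}

```text
time_s: 14.35
position: [0.5837, -0.0256, 0.0329]
ee_rot: [180.0, -0.2, -178.0]
wrist_force: [-6.5, -0.8, 5.7]
grip_width: 0.0001
grip_force: 3.0
```

Request:
step_arm:
  series:
    - {"hand": 0,"travel": [0.002,0,0],"delta_rot": [0,0,0]}
    - {"hand": 0,"travel": [0.002,0,0],"delta_rot": [0,0,0]}
    - {"hand": 0,"travel": [0,0,0],"delta_rot": [0,0,0]}

```text
time_s: 14.6
position: [0.5877, -0.0254, 0.0329]
ee_rot: [180.0, -0.2, -178.0]
wrist_force: [-5.0, 0.3, 3.1]
grip_width: 0.0001
grip_force: 2.7
```

Request:
step_arm:
  series:
    - {"hand": 0,"travel": [0.002,0,0],"delta_rot": [0,0,0]}
    - {"hand": 0,"travel": [0.002,0,0],"delta_rot": [0,0,0]}
    - {"hand": 0,"travel": [0,0,0],"delta_rot": [0,0,0]}
    - {"hand": 0,"travel": [0,0,0],"delta_rot": [0,0,0]}

```text
time_s: 14.93
position: [0.5915, -0.0253, 0.0329]
ee_rot: [179.9, -0.2, -178.0]
wrist_force: [-5.4, 0.6, 3.2]
grip_width: -0.0003
grip_force: 3.0
```

Request:
step_arm:
  series:
    - {"hand": 0,"travel": [0.001,0,0],"delta_rot": [0,0,0]}
    - {"hand": 0,"travel": [0.001,0,0],"delta_rot": [0,0,0]}
    - {"hand": 0,"travel": [0,0,0],"delta_rot": [0,0,0]}
    - {"hand": 0,"travel": [0,0,0],"delta_rot": [0,0,0]}

```text
time_s: 15.27
position: [0.5927, -0.0253, 0.0329]
ee_rot: [179.9, -0.3, -178.0]
wrist_force: [-9.1, 1.0, 6.1]
grip_width: -0.0003
grip_force: 4.1
```

Request:
step_arm:
  series:
    - {"hand": 0,"travel": [0.001,0,0],"delta_rot": [0,0,0]}
    - {"hand": 0,"travel": [0.001,0,0],"delta_rot": [0,0,0]}
    - {"hand": 0,"travel": [0,0,0],"delta_rot": [0,0,0]}
    - {"hand": 0,"travel": [0,0,0],"delta_rot": [0,0,0]}

```text
time_s: 15.6
position: [0.5926, -0.0252, 0.0329]
ee_rot: [179.9, -0.5, -178.0]
wrist_force: [-14.1, 0.8, 10.8]
grip_width: 0.0001
grip_force: 7.0
```

Position has stopped and the force is rising, so the drawer is at its hard stop (past -0.004). I back off slowly.

Request:
step_arm:
  series:
    - {"hand": 0,"travel": [-0.003,0,0],"delta_rot": [0,0,0]}
    - {"hand": 0,"travel": [-0.003,0,0],"delta_rot": [0,0,0]}
    - {"hand": 0,"travel": [-0.006,0,0],"delta_rot": [0,0,0]}
    - {"hand": 0,"travel": [-0.03,0,0],"delta_rot": [0,0,0]}
    - {"hand": 0,"travel": [-0.04,0,0],"delta_rot": [0,0,0]}
    - {"hand": 0,"travel": [-0.04,0,0.01],"delta_rot": [0,0,0]}
    - {"hand": 0,"travel": [-0.035,0,0.03],"delta_rot": [0,0,0]}
    - {"hand": 0,"travel": [0,0,0.04],"delta_rot": [0,0,0]}
    - {"hand": 0,"travel": [0,0,0],"delta_rot": [0,0,0]}
    - {"hand": 0,"travel": [0,0,0],"delta_rot": [0,0,0]}

```text
time_s: 16.43
position: [0.4455, -0.0264, 0.113]
ee_rot: [-179.9, 0.4, -178.0]
wrist_force: [-0.5, 0.4, 0.0]
grip_width: 0.0003
grip_force: 0.0
```

```bash
python3 g.py
python3 - <<'E'
from h import *
cv2.imwrite("pics/side9.png",ctrl.grab_frame("side")[:,:,::-1])
E
```

```text
green [266 196  58   7 199]
270 199 202 [0.60205479 0.04654034] [0.59150478 0.04660306]
276 199 201 [0.60192102 0.02853569] [0.59438412 0.02858831]
314 197 200 [ 0.60710747 -0.08556736] [ 0.59655148 -0.0854243 ]
318 197 200 [ 0.60701824 -0.09757295] [ 0.59646236 -0.09742259]
322 196 199 [ 0.60994729 -0.10962346] [ 0.59938787 -0.10946575]
[ 0.44478145 -0.02623417  0.11163208] 16.4833
```

View pics/side9.png

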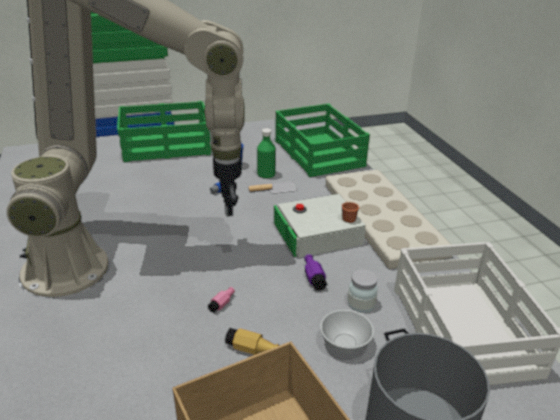

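The side view shows the drawer shut at (285,232), the button up at (299,207) and the bystanders where they were. The top view puts the green front back at its starting pixels. I hand in.

```bash
python3 -c "
from workcell import ctrl
print(ctrl.hand_in())"
```

```text
the job is handed in; nothing more can be done
None
```

The small brass nozzle is in the drawer and the drawer is latched shut with nothing else moved, as far as the last pictures show; I've handed the job in, but no verdict came back.

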